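Take the snoot off the studio lamp and stand it on the board

TASK

Take the snoot (the metal cone) off the studio lamp: push the lamp's release button fully in, twist the snoot about a quarter turn counter-clockwise, and lift it off along the lamp's axis. Then stand it upright, wide end down, with its whole foot on the white board, setting it down without dropping it. Leave the other things where they are.

Things in the scene. Friction and masses are not known exactly. Their poses are not given: they have to be found in the camera images.
- snoot_nozzle (a point): Snoot: plain aluminium cone, 107 mm tall, 0.15 to 0.31 kg, on the lamp's front by a bayonet foot. Wide end: flange 112 mm across; narrow end: straight round nozzle, 56 mm across, 40 mm long, gripped here. This point is on the axis in the nozzle, 18 mm below its open end, 89 mm above the foot. z runs along the axis out of the nozzle; while locked, its axes are parallel to those of point mount.
- snoot_foot (a point): Centre of the snoot's underside, axes as snoot_nozzle. The foot is a 73 mm collar with three bayonet lugs reaching 45 mm from the axis; flat below, so the snoot stands on it. The 112 mm flange is 12 to 16 mm above the foot; two ears on its rim, on the snoot's +y side, reach 64 mm from the axis and take the lock tongue between them.
- snoot: The snoot as a whole; origin and axes as snoot_foot. Freed by a turn of 80 degrees counter-clockwise seen from the front of the lamp, positive about the mount's z (74 to 86 will do, a stop is met at 88), then pulled straight out along z; lugs clear after 13 mm. It has about 1.5 mm of play and turns easily.
- mount (a point): Centre of the lamp's front face. The lamp is fixed: a black round head 136 mm across, 132 mm long, in a steel yoke (200 mm wide) on a 190 x 170 mm foot plate. z points out of the face along the lamp's axis, which leans 30 degrees from vertical to the side the lamp faces; y points to the latch side. A 112 mm bayonet ring 12 mm high surrounds it; locked, the snoot's foot lies within 1 mm of the face.
- release_top (a point): Centre of the top of the release button, a grey ribbed thumb button 22 x 24 mm beside the flange, 84 mm from the lamp's axis on the mount's +y side; when out, its top stands 22 mm in front of the lamp's face. It is pushed along the mount's -z. Axes as the mount's.
- release (a joint): Travel of the release button in m: 0 is out (locked: its steel tongue stands between the snoot's ears and stops it turning), 0.010 fully in at a hard stop. It takes about 3 N, has no return spring and stays where it is pushed; the tongue is clear of the ears from 0.007.
- board_top (a point): Centre of the top of the white board offcut lying fixed on the table, 6 mm thick, 200 mm along this point's x and 300 mm along its y. A wooden block lies on its -y end, about 100 mm from the centre, the end farther from the robot; the rest is free.
- block_mid (a point): Bystander: planed wooden block lying flat on the far end of the white board, 62 x 110 mm, 19 mm high; this point is its centre. Leave it where it is.
- cement_can_mid (a point): Bystander: small cement tin with a screw cap, 49 mm across, 83 mm high; this point is its centre. Leave it where it is.
- tub_mid (a point): Bystander: white plastic tub with a snap lid, 84 mm across, 70 mm high; this point is its centre. Leave it where it is.
- model_mid (a point): Bystander: white folded sheet solid with round holes, 60 mm across, 60 mm high; this point is its centre. Leave it where it is.

How it is judged:
By the outcome, as a careful person would: the job done as asked, in the order asked, and still so for the second after the job is handed in, with the robot touching nothing.
It also fails if it takes over 54 s, if anything falls off the work surface, if the arm or the gripper's body presses on something with over 40 N, if the wrist force passes 120 N, or if a joint passes its speed limit or range.

ROBOT

A 6-joint arm with a two-finger parallel gripper is mounted at the origin on a cart in front of the work surface, level with it; the furniture and walls round the work are solid. World frame = base frame: x ahead of the robot, y to its left, z up, the work surface at z = 0. Lengths are in mm, angles in degrees, forces in N, time in s.
With the tool pointing down it reaches from about 300 to 850 mm from the base axis. Payload 4.2 kg.
Tool frame: the origin (TCP) lies midway between the tips of the shut fingers; the grasp point (between the pads) lies 19 mm behind it; x points along the fingers, y is the direction in which the jaws open and shut, and the axes are right-handed (so a half turn about x gives the same grasp; the last joint's range is limited). The gripper opens to 91 mm and grips with 3 to 60 N. Pads are 32 mm wide; open, the fingers measure 118 mm over their backs; the gripper's body (76 mm by 178 mm) begins 60 mm behind the grasp point.
Start: joints at [-1.146, 18.312, 89.639, -0, 72.044, -1.146], TCP at [575.016, 0, 213.976] pointing down, gripper open.
Joint ranges: [-177.97, 177.97], [-48.28, 115.42], [12.27, 149.76], [-77.06, 257.06], [2.81, 150.46], [-146.56, 146.56]. Speed limits (degrees/s): [147.25, 147.25, 180, 180, 180, 180].

INTERFACE

Orientations are given as [roll, pitch, yaw] about the fixed x, y, z axes, in that order (R = Rz(yaw) Ry(pitch) Rx(roll)).
In Python, from workcell import * gives the robot as it stands.
- The arm moves only by the shell command python3 -m handwheel 'ROWS' [FORCE]. ROWS is a JSON object of lists of equal length, an entry for each row: "gripper": the closure, from 0 (fully open) to 1 (shut); "offset": the shift along the tool's x, y, z in mm, a list of three; "rot": the turn, a rotation vector about the tool's x, y, z in degrees, a list of three. A call has 1 to 5 rows; each row is the pose to reach, as a shift and turn from the pose commanded when the call began, along the tool's axes at that moment; what a row does not reach only later rows make up. A row lasts 1/12 s, in which the tool goes at most 41.7 mm and 7.16 degrees, less where a joint would pass 70% of its speed; a pose out of reach is approached as far as the arm can. A call with a gripper value outside its range is refused whole. The fingers move at their own pace and stop on an object; FORCE is the grip in N (left out, the last holds). Time passes only in rows, so rows that repeat a pose let the fingers close. It gives the time, the measured TCP pose, the force and the opening at its end, in the units of the state.
- state(): the state, without advancing time (a new reading comes with each control period).
- grab_frame(name): name is "scene" or "side" or "wrist"; returns the picture (400x640x3 uint8, red, green, blue); there is no depth.
- camera_params(name): a dict with "fx", "fy", "cx", "cy" (pixels), "k1" (the pictures are not rectified: a ray, as slopes to the right and down, at radius r is drawn at 1 + k1 r^2 times it, then the intrinsics apply), "position" and "attitude" of the camera in the world; the wrist camera has in their place "hand_eye" (4x4, takes a point from camera to tool coordinates, whose origin is the TCP and whose axes are the tool frame's). Camera axes: x right, y up, looking along -z (the intrinsics and any distortion apply to the point x, -y, -z); pixel columns grow to the right and rows downward; lengths in mm; the calibration is good to about 2 mm. A picture is of the moment at which its call begins: read the wrist's pose just before it. camera_params takes no time and is no camera call.
- job_done(): hands the job in, once; it reports no verdict.
The state is a dict: "time_s": time; "qpos": joint angles; "qvel": joint speeds; "effort": joint torques, N m; "ee_pos": TCP position; "ee_rot": TCP orientation; "force": force on the tool from outside, world axes, zero at the start; "torque": the same for the moment, N m; "gripper_width": finger opening in mm.
Only numpy, scipy, OpenCV 4.12 (cv2) and the standard library are available. Lean on these libraries where they do the work, as an engineer would, in place of code of your own. Each camera call takes 0.05 s, during which the arm holds its last target.

## Working session

There is one attempt and no reset: what is moved stays moved. The work goes in short steps, Python scripts to look and compute and a shell command to move; the robot and the scene stay as the last step left them, time stands still between calls to the robot, and variables do not carry over. Pictures are saved under pics/ and viewed, and the job is handed in when it is done.

```bash
mkdir -p pics; ls; python3 - <<'E'
from workcell import *
import cv2
s=state();print(s)
for n in ["scene","side","wrist"]:
    print(n,camera_params(n))
    cv2.imwrite(f"pics/{n}0.png",grab_frame(n)[:,:,::-1])
E
```

```text
pics
{'time_s': 0.0, 'qpos': array([-1.14596133e+00,  1.83527917e+01,  8.97058149e+01, -1.89586020e-04,
        7.20434675e+01, -1.14576233e+00]), 'qvel': array([ 0.03921133,  0.04625276, -0.05424048,  0.04756426,  0.0697785 ,
        0.02622772]), 'effort': array([-5.01459035e-04, -4.12465632e+01, -2.31973493e+01,  7.28826877e-02,
        4.58198413e-02, -1.41870069e-04]), 'ee_pos': array([5.74502269e+02, 9.20733682e-03, 2.13112749e+02]), 'ee_rot': array([-91.04458692,  89.89792577, 178.95527269]), 'force': array([ 0.32176113, -0.63369915, -0.17777491]), 'torque': array([-0.02514907, -0.01938745, -0.03389804]), 'gripper_width': 91.5817496268784}
scene {'fx': 419.5439719731921, 'fy': 419.5439719731921, 'cx': 326.817656336999, 'cy': 199.76191605322757, 'k1': -0.06253794318878253, 'position': array([ 4.89145149e-01, -8.13417632e+02,  6.81784028e+02]), 'attitude': array([ 64.04275828,  -0.22250547, -32.52620652])}
side {'fx': 449.9433518929909, 'fy': 449.9433518929909, 'cx': 320.2015482963276, 'cy': 206.18472426435892, 'k1': 0.018774981990205757, 'position': array([ 672.12578265, 1119.46720801,  950.58287561]), 'attitude': array([5.36418159e+01, 4.40493441e-02, 1.74430982e+02])}
wrist {'fx': 303.06878251872627, 'fy': 303.06878251872627, 'cx': 316.84622436492185, 'cy': 200.38420539975084, 'k1': -0.045604588274033776, 'hand_eye': array([[-7.82739738e-04,  2.44450576e-01, -9.69661437e-01,
        -1.71041114e+02],
       [ 9.99999260e-01, -7.11352504e-04, -9.86560517e-04,
         1.04906111e-01],
       [-9.30936378e-04, -9.69661492e-01, -2.44449838e-01,
        -6.92547910e+01],
       [ 0.00000000e+00,  0.00000000e+00,  0.00000000e+00,
         1.00000000e+00]])}
```

View pics/scene0.png

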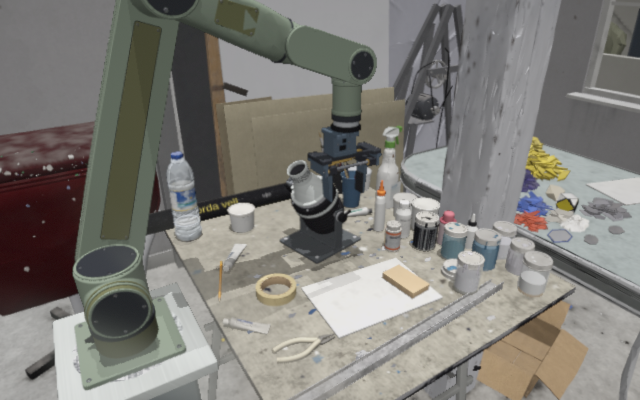

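View pics/side0.png

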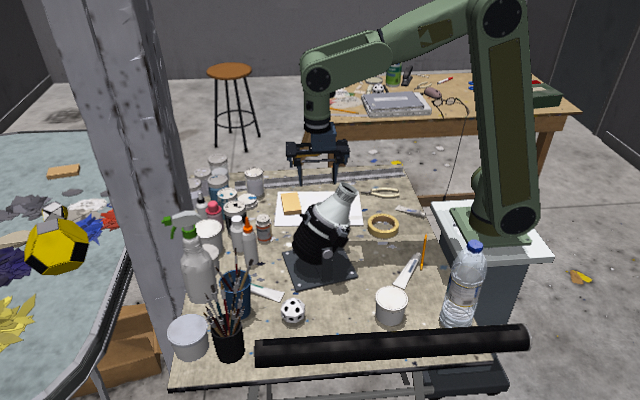

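View pics/wrist0.png

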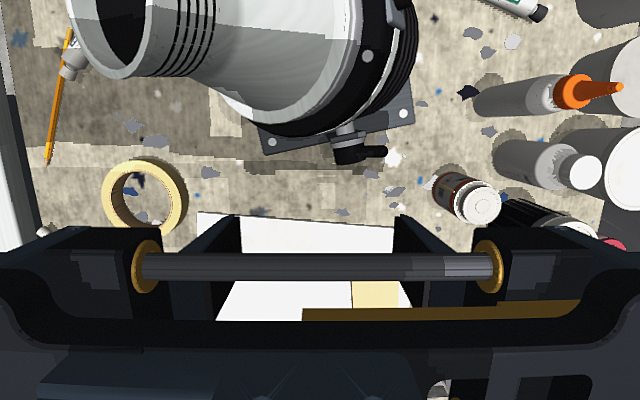

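```bash
cat > h.py <<'E'
import numpy as np, cv2
from scipy.spatial.transform import Rotation as R
from scipy.optimize import least_squares
from workcell import *
def rot(a): return R.from_euler('xyz',a,degrees=True).as_matrix()
class Cam:
    def __init__(s,name,st=None):
        p=camera_params(name); s.p=p
        if 'hand_eye' in p:
            H=np.array(p['hand_eye']); Rt=rot(st['ee_rot'])
            s.R=Rt@H[:3,:3]; s.t=Rt@H[:3,3]+st['ee_pos']
        else: s.R=rot(p['attitude']); s.t=np.array(p['position'])
        s.K=np.array([[p['fx'],0,p['cx']],[0,p['fy'],p['cy']],[0,0,1]]); s.d=np.array([p['k1'],0,0,0.])
    def proj(s,P):
        q=(np.atleast_2d(P)-s.t)@s.R
        x=q[:,0]/-q[:,2]; y=-q[:,1]/-q[:,2]; r=x*x+y*y; f=1+s.p['k1']*r
        return np.c_[x*f*s.p['fx']+s.p['cx'],y*f*s.p['fy']+s.p['cy']]
    def ray(s,uv):
        u=cv2.undistortPoints(np.array([[uv]],float),s.K,s.d).ravel()
        d=s.R@np.array([u[0],-u[1],-1]); return d/np.linalg.norm(d)
    def atz(s,uv,z):
        d=s.ray(uv); return s.t+d*(z-s.t[2])/d[2]
def tri(cu):
    A=0;b=0
    for c,uv in cu:
        d=c.ray(uv);M=np.eye(3)-np.outer(d,d);A=A+M;b=b+M@c.t
    return np.linalg.solve(A,b)
E
python3 - <<'E'
from h import *
print(rot(state()['ee_rot']).round(2))
def crop(n,x0,y0,x1,y1,k,o):
    im=cv2.imread(f'pics/{n}.png')[y0:y1,x0:x1]
    cv2.imwrite(f'pics/{o}.png',cv2.resize(im,None,fx=k,fy=k,interpolation=cv2.INTER_CUBIC))
crop('scene0',270,150,400,270,6,'s_crop')
crop('side0',270,160,390,300,4,'d_crop')
crop('scene0',230,240,460,360,3,'s_board')
crop('side0',270,160,430,240,5,'d_board')
E
```

```text
[[-0.  1.  0.]
 [ 0.  0. -1.]
 [-1. -0. -0.]]
```

View pics/s_crop.png

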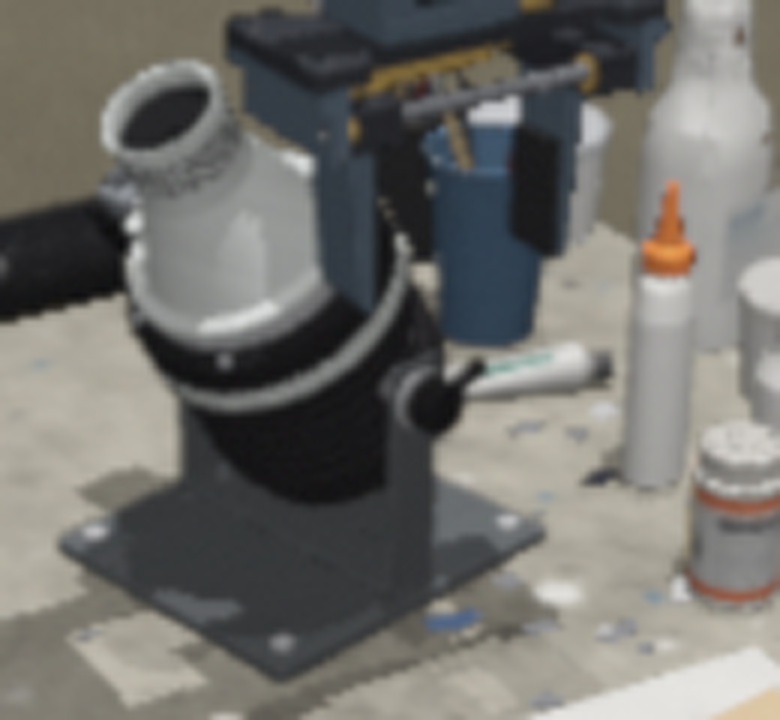

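View pics/d_crop.png

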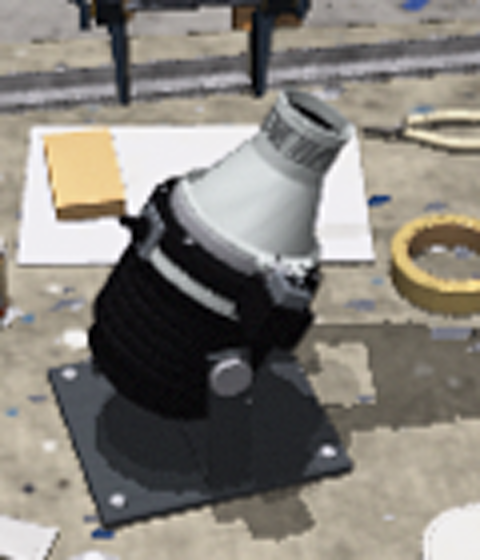

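View pics/s_board.png

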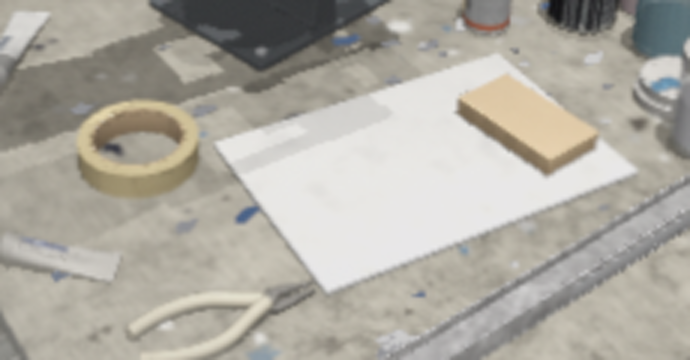

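View pics/d_board.png

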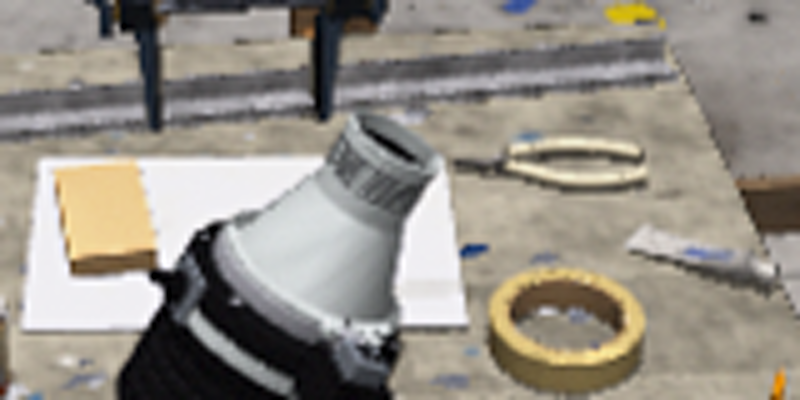

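```bash
python3 - <<'E'
from h import *
S=Cam('scene');D=Cam('side');np.set_printoptions(suppress=True,precision=1)
s=lambda x,y:(270+(x+.0)/6,150+y/6)
d=lambda x,y:(270+x/4,160+y/4)
n=tri([(S,s(162,112)),(D,d(313,117))]);print('nozzle top',n,S.proj(n)-s(162,112),D.proj(n)-d(313,117))
print('plate scene',*[S.atz(s(*p),4) for p in [(60,545),(282,678),(545,533)]])
print('plate side',*[D.atz(d(*p),4) for p in [(50,368),(104,526),(352,465)]])
print('pivot', S.atz(s(430,400),105),D.atz(d(230,375),105))
b=lambda x,y:(230+x/3,240+y/3)
print('board',*[S.atz(b(*p),6) for p in [(218,147),(330,291),(636,171),(498,56)]])
e=lambda x,y:(270+x/5,160+y/5)
print('board side',*[D.atz(e(*p),6) for p in [(40,157),(22,330),(468,326),(447,165)]])
E
```

```text
nozzle top [499.3 117.3 261.7] [[-0.4  0.1]] [[-0.4 -0.2]]
plate scene [474.3 192.3   4. ] [508.7  30.1   4. ] [691.9  69.5   4. ]
plate side [688.4  67.8   4. ] [655.4 236.9   4. ] [471.5 194.8   4. ]
pivot [615.7  67.  105. ] [562.7 199.4 105. ]
board [415.4 -52.5   6. ] [ 401.2 -244.2    6. ] [ 694.3 -268.3    6. ] [709.8 -74.9   6. ]
board side [ 695. -265.    6.] [711.4 -61.6   6. ] [414.2 -36.6   6. ] [ 396.5 -225.1    6. ]
```

```bash
python3 - <<'E'
from h import *
S=Cam('scene');D=Cam('side');W=Cam('wrist',state());np.set_printoptions(suppress=True,precision=1)
psi=np.radians(11.5)
z=np.array([-.5*np.cos(psi),-.5*np.sin(psi),.866])
n=np.array([499.3,117.3,261.7]); M=n-107*z
u=np.cross([0,0,1],z);u/=np.linalg.norm(u);v=np.cross(z,u)
# horizontally u ; 
print('M',M,'u',u)
for a in range(-180,180,30):
    y=u*np.cos(np.radians(a))+v*np.sin(np.radians(a)); P=M+84*y+22*z
    p=D.proj(P)[0]; print(a,y,P,((p-[270,160])*4),W.proj(P)[0])
def draw(c,n,out,x0,y0,x1,y1,k):
    im=cv2.imread(f'pics/{n}.png')[y0:y1,x0:x1];im=cv2.resize(im,None,fx=k,fy=k,interpolation=cv2.INTER_CUBIC)
    for r,h,col in [(28,107,(0,0,255)),(28,67,(0,0,255)),(56,16,(0,255,0)),(68,0,(255,0,0)),(68,-132,(255,0,0))]:
        t=np.linspace(0,2*np.pi,60);C=M+h*z+r*(np.cos(t)[:,None]*u+np.sin(t)[:,None]*v)
        q=((c.proj(C)-[x0,y0]+.5)*k-.5)
        cv2.polylines(im,[q.round().astype(int)],True,col,1)
    cv2.imwrite(out,im)
draw(S,'scene0','pics/o_s.png',270,150,400,270,5)
draw(D,'side0','pics/o_d.png',270,160,390,300,4)
draw(W,'wrist0','pics/o_w.png',0,0,640,250,1)
E
```

```text
M [551.7 128.  169. ] u [ 0.2 -1.   0. ]
-180 [-0.2  1.  -0. ] [524.2 208.1 188.1] [290.3 286.9] [ 225.5 -129.8]
-150 [-0.6  0.8 -0.2] [490.8 189.8 167.1] [334.4 290.6] [183.5 -69.8]
-120 [-0.8  0.3 -0.4] [470.8 154.4 151.7] [353.7 273.5] [168.1   0.8]
-90 [-0.8 -0.2 -0.5] [469.7 111.3 146.1] [345.1 241.9] [175.4  67. ]
-60 [-0.6 -0.6 -0.4] [487.6  72.1 151.7] [312.8 204.6] [200.5 120.8]
-30 [-0.3 -0.9 -0.2] [519.8  47.2 167.1] [265.7 170.6] [239.9 156. ]
0 [ 0.2 -1.   0. ] [557.7  43.5 188.1] [214.5 147.5] [290.4 165. ]
30 [ 0.6 -0.8  0.2] [591.1  61.7 209.1] [171.  140.8] [345.4 137.9]
60 [ 0.8 -0.3  0.4] [611.1  97.2 224.5] [146.5 153.3] [390.   66.8]
90 [0.8 0.2 0.5] [612.2 140.3 230.1] [149.2 183.3] [399.7 -35.6]
120 [0.6 0.6 0.4] [594.3 179.5 224.5] [180.8 223.6] [ 360.3 -124.1]
150 [0.3 0.9 0.2] [562.1 204.3 209.1] [233.2 262.2] [ 290.9 -155.8]
```

View pics/o_s.png

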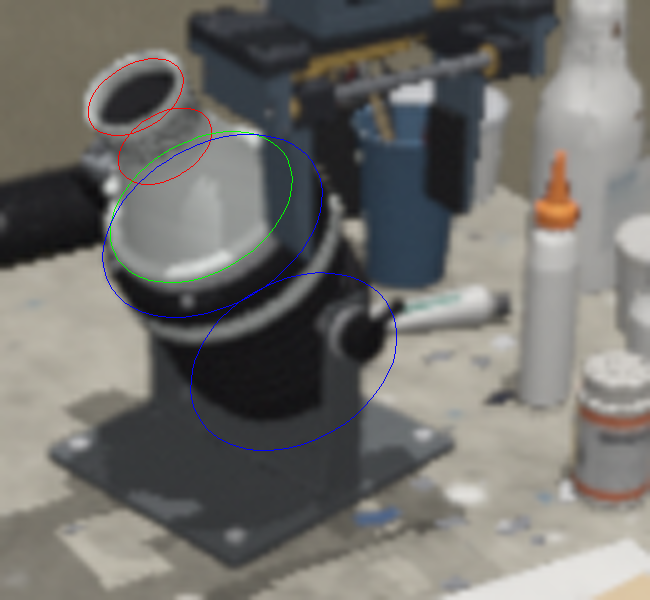

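View pics/o_d.png

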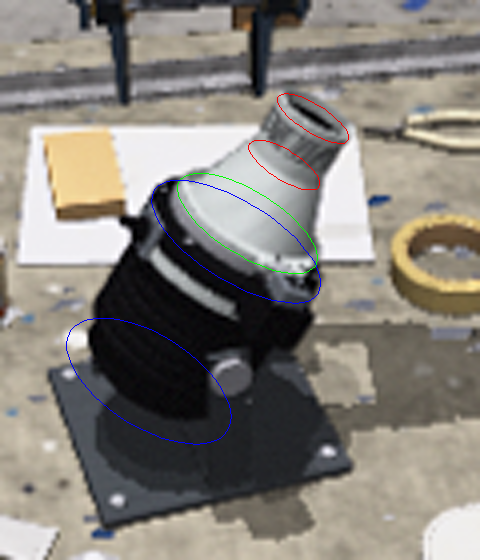

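View pics/o_w.png

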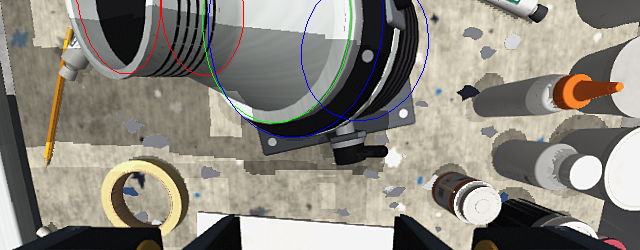

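```bash
cat >> h.py <<'E'
np.set_printoptions(suppress=True,precision=2)
psi=np.radians(11.5)
mz=np.array([-.5*np.cos(psi),-.5*np.sin(psi),.8660254])
my=np.array([-np.sin(psi),np.cos(psi),0]);mx=np.cross(my,mz)
M=np.array([551.7,128,169.])
B=M+84*my+22*mz
RT=np.c_[-mz,mx,-my]   # pressing orientation
def delta(pos,Rt,st=None):
    s=st or state();R0=rot(s['ee_rot'])
    print('off',R0.T@(pos-s['ee_pos']),'rot',R.from_matrix(R0.T@Rt).as_rotvec(degrees=True))
E
python3 -m handwheel '{"gripper":[0,0,0,0,0],"offset":[[-40,0,0],[-80,0,0],[-120,0,0],[-160,0,0],[-180,0,0]],"rot":[[0,0,0],[0,0,0],[0,0,0],[0,0,0],[0,0,0]]}'
python3 -c "
from h import *
delta(B+130*mz+20*my,RT)"
```

```text
time_s: 0.57
ee_pos: [575.7, -0.0, 399.2]
ee_rot: [89.3, 89.6, -0.7]
force: [0.5, 0.4, 0.4]
gripper_width: 91.3
off [  97.65 -119.96 -214.77] rot [-11.22   3.06  29.47]
```

```bash

python3 -m handwheel '{"gripper":[0,0,0,0,0],"offset":[[0,-15,-35],[0,-35,-70],[0,-60,-110],[0,-80,-145],[0,-100,-175]],"rot":[[-2.2,0.6,5.9],[-4.5,1.2,11.8],[-6.7,1.8,17.7],[-9,2.4,23.6],[-11.2,3.1,29.5]]}'
python3 -c "
from h import *
delta(B+130*mz+20*my,RT)"
```

```text
time_s: 0.98
ee_pos: [473.8, 176.1, 394.5]
ee_rot: [90.4, 60.0, 11.9]
force: [0.6, 1.0, -0.1]
gripper_width: 91.2
off [ 76.84 -54.93 -40.94] rot [-0.06 -0.22  0.04]
```

```bash

python3 -m handwheel '{"gripper":[0,0,0,0,0],"offset":[[15,-25,-20],[40,-45,-35],[60,-55,-40],[75,-55,-40],[75,-55,-40]],"rot":[[0,0,0],[0,0,0],[0,0,0],[0,0,0],[0,0,0]]}'
cat > look.py <<'E'
import sys
from h import *
s=state();im=grab_frame('wrist');n=sys.argv[1]
cv2.imwrite(f'pics/{n}.png',im[:,:,::-1]);np.savez(f'pics/{n}.npz',p=s['ee_pos'],r=s['ee_rot']);print(s['ee_pos'],s['ee_rot'],s['time_s'])
E
python3 look.py w1
python3 - <<'E'
from h import *
s=np.load('pics/w1.npz');W=Cam('wrist',dict(ee_pos=s['p'],ee_rot=s['r']))
im=cv2.imread('pics/w1.png')
t=np.linspace(0,2*np.pi,60)
for r,h in [(28,107),(28,67),(56,16),(68,0)]:
    C=M+h*mz+r*(np.cos(t)[:,None]*mx+np.sin(t)[:,None]*my)
    cv2.polylines(im,[W.proj(C).round().astype(int)],True,(0,0,255),1)
print('B',W.proj(B))
C=B+np.array([[a*mx+b*my for a,b in [(-11,-12),(11,-12),(11,12),(-11,12)]]])[0]
cv2.polylines(im,[W.proj(C).round().astype(int)],True,(0,255,0),1)
cv2.imwrite('pics/o_w1.png',im)
E
```

```text
time_s: 1.4
ee_pos: [454.7, 212.0, 297.7]
ee_rot: [90.0, 60.8, 11.6]
force: [-0.7, -0.4, -0.3]
gripper_width: 91.1
[454.65 211.99 297.73] [90.02 60.77 11.58] 1.4
B [[321.29 211.27]]
```

View pics/o_w1.png

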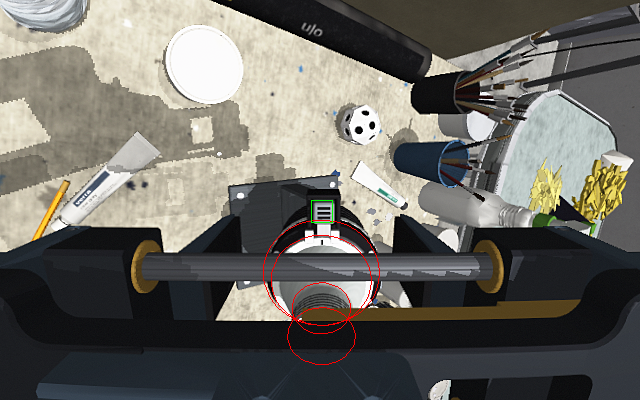

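View pics/w1.png

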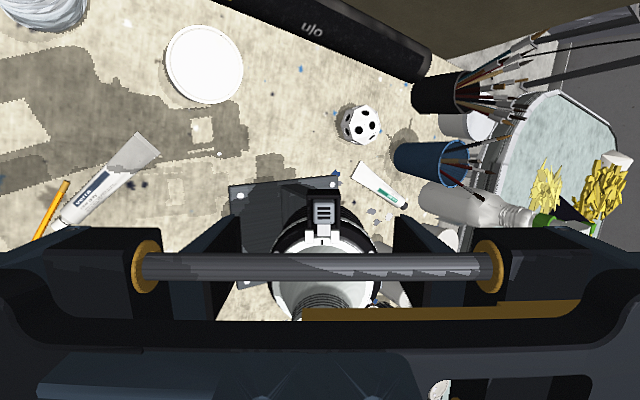

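```bash
python3 -c "
from h import *
delta(B+20*mz+4*my,RT)"
python3 -m handwheel '{"gripper":[1,1,1,1,1],"offset":[[5,0,16],[20,0,16],[40,0,16],[60,0,16],[80,0,16]],"rot":[[0,0,0],[0,0.5,-0.3],[0,0.5,-0.7],[0,0.5,-0.7],[0,0.5,-0.7]]}' 10
python3 -c "
from h import *
delta(B+5*mz+4*my,RT)"
```

```text
off [110.09   2.65  13.69] rot [-0.01 -0.07  0.58]
time_s: 1.87
ee_pos: [499.9, 204.5, 233.5]
ee_rot: [91.3, 60.9, 12.8]
force: [0.8, 0.6, -0.3]
gripper_width: 60.6
off [46.65 -0.83 -2.23] rot [-0.16 -0.61  0.88]
```

```bash

python3 -m handwheel '{"gripper":[1,1,1,1,1],"offset":[[10,0,-1],[20,-1,-2],[28,-1,-2],[28,-1,-2],[28,-1,-2]],"rot":[[0,-0.5,0.7],[0,-0.5,0.7],[0,-0.5,0.7],[0,-0.5,0.7],[0,-0.5,0.7]]}'
python3 -c "
from h import *
delta(B+4*my,RT)"
```

```text
time_s: 2.28
ee_pos: [510.7, 209.4, 207.6]
ee_rot: [90.3, 60.4, 11.7]
force: [-0.1, 0.6, 0.1]
gripper_width: 27.3
off [23.41  1.55 -0.02] rot [-0.09 -0.11  0.35]
```

```bash
python3 look.py w2
```

```text
[510.73 209.4  207.63] [90.29 60.35 11.73] 2.2833
```

View pics/w2.png

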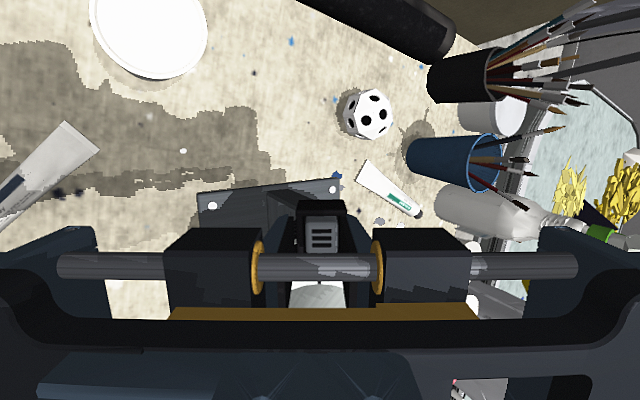

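```bash

python3 -m handwheel '{"gripper":[1,1,1,1,1],"offset":[[5,0,0],[10,1,0],[15,1,0],[18,1,0],[18,1,0]],"rot":[[0,0,0],[0,0,0],[0,0,0],[0,0,0],[0,0,0]]}'
python3 -m handwheel '{"gripper":[1,1],"offset":[[2,0,0],[4,0,0]],"rot":[[0,0,0],[0,0,0]]}'
python3 -m handwheel '{"gripper":[1,1],"offset":[[2,0,0],[4,0,0]],"rot":[[0,0,0],[0,0,0]]}'
python3 -c "
from h import *
delta(B+4*my,RT)"
```

```text
time_s: 2.75
ee_pos: [520.0, 211.3, 191.3]
ee_rot: [90.2, 60.4, 11.7]
force: [0.4, -0.5, 0.3]
gripper_width: 0.4
time_s: 2.92
ee_pos: [521.7, 211.7, 188.5]
ee_rot: [90.3, 60.4, 11.7]
force: [-2.4, -0.7, 2.1]
gripper_width: 0.2
time_s: 3.08
ee_pos: [523.7, 212.2, 185.0]
ee_rot: [90.3, 60.4, 11.7]
force: [-1.1, -0.4, 1.8]
gripper_width: -0.1
off [-2.83  1.22  0.06] rot [-0.07 -0.11  0.38]
```

```bash

python3 -m handwheel '{"gripper":[1,1],"offset":[[2,0,0],[4,0,0]],"rot":[[0,0,0],[0,0,0]]}'
python3 -m handwheel '{"gripper":[1,1],"offset":[[1,0,0],[2,0,0]],"rot":[[0,0,0],[0,0,0]]}'
python3 -m handwheel '{"gripper":[1,1],"offset":[[1,0,0],[1,0,0]],"rot":[[0,0,0],[0,0,0]]}'
python3 -c "
from h import *
delta(B+4*my,RT);print(state()['force'])"
```

```text
time_s: 3.25
ee_pos: [524.8, 212.4, 183.3]
ee_rot: [90.3, 60.4, 11.7]
force: [-30.5, -6.1, 36.7]
gripper_width: 0.5
time_s: 3.42
ee_pos: [524.9, 212.4, 183.3]
ee_rot: [90.3, 60.3, 11.7]
force: [-36.2, -6.8, 41.9]
gripper_width: 0.6
time_s: 3.58
ee_pos: [524.9, 212.4, 183.3]
ee_rot: [90.4, 60.3, 11.7]
force: [-34.5, -7.2, 40.0]
gripper_width: 0.4
off [-4.93  1.05  0.08] rot [-0.16 -0.12  0.28]
[-34.52  -7.22  40.04]
```

```bash

python3 -m handwheel '{"gripper":[1,1,1,1,1],"offset":[[-8,0,0],[-25,0,0],[-50,0,-8],[-75,0,-15],[-100,0,-20]],"rot":[[0,0,0],[0,0,0],[0,0,0],[0,0,0],[0,0,0]]}'
python3 look.py w3
python3 - <<'E'
from h import *
cv2.imwrite('pics/sd3.png',grab_frame('side')[:,:,::-1])
a=cv2.imread('pics/w1.png')[180:250,270:380];b=cv2.imread('pics/w3.png')[170:270,260:390]
cv2.imwrite('pics/c1.png',cv2.resize(a,None,fx=6,fy=6));cv2.imwrite('pics/c3.png',cv2.resize(b,None,fx=6,fy=6))
c=cv2.imread('pics/sd3.png')[200:260,310:370];cv2.imwrite('pics/c3s.png',cv2.resize(c,None,fx=8,fy=8))
E
```

```text
time_s: 4.0
ee_pos: [474.2, 222.6, 266.5]
ee_rot: [90.3, 60.4, 11.7]
force: [1.0, -0.2, 0.8]
gripper_width: 0.6
[474.21 222.59 266.5 ] [90.28 60.4  11.72] 4.0
```

View pics/c1.png

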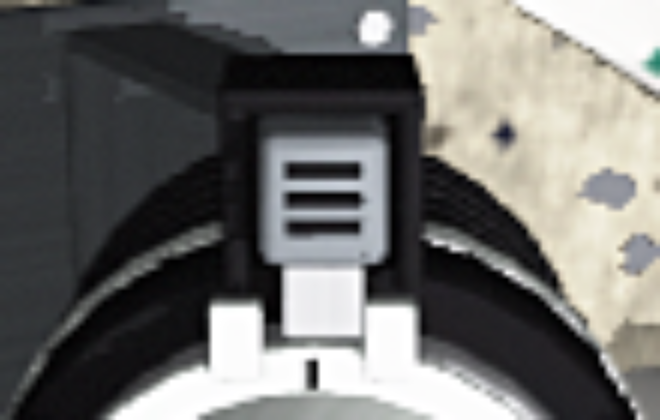

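View pics/c3.png

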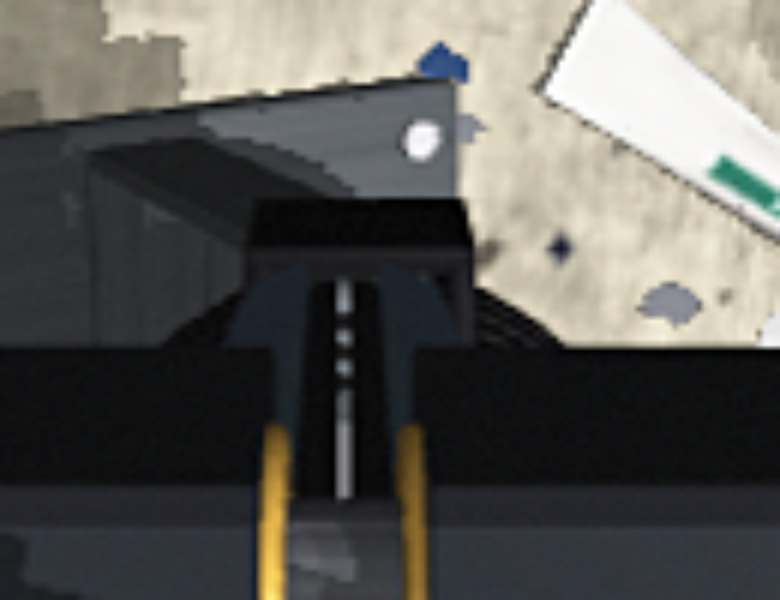

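View pics/c3s.png

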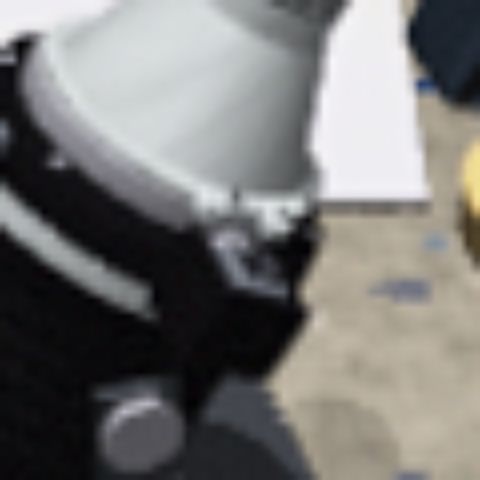

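```bash

python3 -m handwheel '{"gripper":[0,0,0,0,0],"offset":[[-5,0,0],[-10,0,0],[-10,0,0],[-10,0,0],[-10,0,0]],"rot":[[0,0,0],[0,0,0],[0,0,0],[0,0,0],[0,0,0]]}'
python3 -m handwheel '{"gripper":[0,0,0,0,0],"offset":[[0,0,-5],[0,0,-10],[0,0,-15],[0,0,-20],[0,0,-20]],"rot":[[0,0,0],[0,0,0],[0,0,0],[0,0,0],[0,0,0]]}'
python3 look.py w4
python3 - <<'E'
from h import *
b=cv2.imread('pics/w4.png')[170:280,250:390]
cv2.imwrite('pics/c4.png',cv2.resize(b,None,fx=5,fy=5,interpolation=cv2.INTER_CUBIC))
b=cv2.imread('pics/side0.png')[200:260,310:370]
cv2.imwrite('pics/c0s.png',cv2.resize(b,None,fx=8,fy=8))
E
```

```text
time_s: 4.52
ee_pos: [469.9, 221.1, 273.6]
ee_rot: [90.2, 60.5, 11.6]
force: [-0.4, 0.1, 0.1]
gripper_width: 31.0
time_s: 4.93
ee_pos: [465.8, 242.2, 274.6]
ee_rot: [90.3, 60.4, 11.8]
force: [-0.0, -0.1, 0.4]
gripper_width: 64.0
[465.81 242.17 274.57] [90.29 60.38 11.82] 4.9333
```

View pics/c4.png

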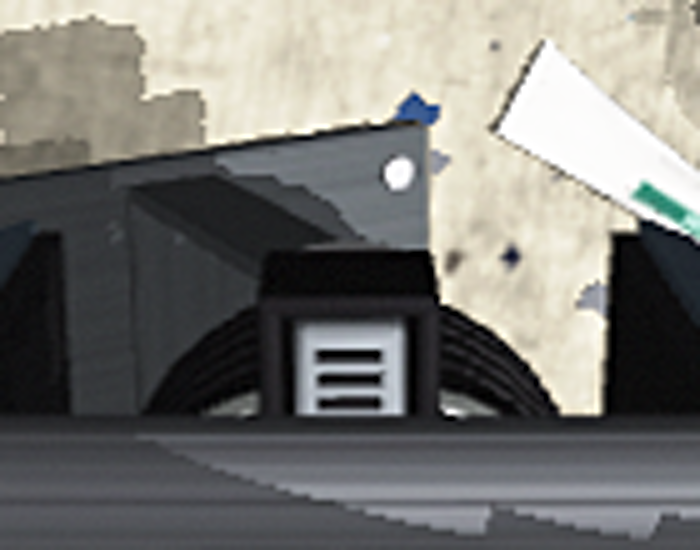

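View pics/c0s.png

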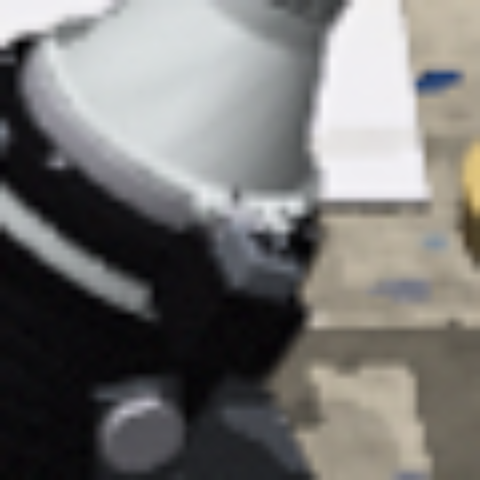

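```bash

python3 -m handwheel '{"gripper":[0,0,0],"offset":[[0,5,0],[0,5,0],[0,5,0]],"rot":[[0,0,0],[0,0,0],[0,0,0]]}'
python3 - <<'E'
from h import *
for n in ['w1','w4']:
    s=np.load(f'pics/{n}.npz');W=Cam('wrist',dict(ee_pos=s['p'],ee_rot=s['r']))
    im=cv2.imread(f'pics/{n}.png')
    for h in (0,-5,-10):
        C=np.array([B+a*mx+b*my+h*mz for a,b in [(-11,12),(11,12),(11,-12),(-11,-12)]])
        print(n,h,W.proj(C)[:3].ravel())
print('obs w1 top-left',(270+258/6,180+128/6),'right',270+390/6,'bottom',180+262/6)
print('obs w4 top-left',(250+295/5,170+320/5),'right',250+408/5)
delta(B-5*my-52*mx+30*mz,RT)
E
```

```text
time_s: 5.23
ee_pos: [470.5, 241.9, 277.4]
ee_rot: [90.3, 60.4, 11.7]
force: [0.2, -0.2, 0.4]
gripper_width: 88.3
w1 0 [310.56 199.9  332.15 200.   331.83 222.44]
w1 -5 [310.72 198.74 331.98 198.83 331.66 220.95]
w1 -10 [310.87 197.6  331.81 197.7  331.5  219.5 ]
w4 0 [305.74 235.33 328.9  235.39 328.64 258.67]
w4 -5 [305.96 233.51 328.73 233.56 328.48 256.5 ]
w4 -10 [306.16 231.74 328.57 231.79 328.32 254.4 ]
obs w1 top-left (313.0, 201.33333333333334) right 335.0 bottom 223.66666666666666
obs w4 top-left (309.0, 234.0) right 331.6
off [ 70.54 -56.48  49.04] rot [-0.09 -0.11  0.35]
```

```bash

python3 -m handwheel '{"gripper":[0,0,0,0,0],"offset":[[0,-25,15],[15,-50,30],[40,-54,49],[70,-54,49],[70,-54,49]],"rot":[[0,0,0],[0,0,0.3],[0,0,0.3],[0,0,0.3],[0,0,0.3]]}'
python3 look.py w5
python3 - <<'E'
from h import *
delta(B-5*my-49.5*mx+10*mz,RT)
E
```

```text
time_s: 5.65
ee_pos: [466.6, 189.6, 184.8]
ee_rot: [90.0, 60.5, 11.4]
force: [0.1, -0.4, -1.0]
gripper_width: 91.3
[466.56 189.6  184.83] [90.04 60.53 11.39] 5.65
off [18.88  2.57 -1.  ] rot [-0.12  0.    0.37]
```

View pics/w5.png

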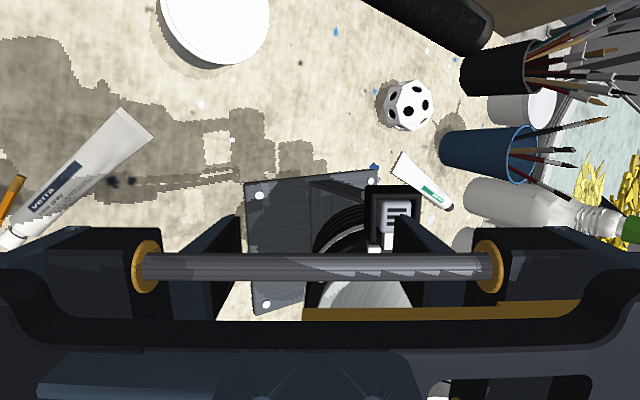

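```bash

python3 - <<'E'
from h import *
s=np.load('pics/w5.npz');W=Cam('wrist',dict(ee_pos=s['p'],ee_rot=s['r']));Rt=rot(s['r'])
for a in [(0,45.5,-16),(0,59,-16),(0,45.5,16),(0,45.5,-11),(-10,45.5,-16)]: print(a,W.proj(s['p']+Rt@np.array(a))[0])
for a in range(-12,13,12): print(W.proj(B+2.5*mx+12*my+a*mx/12*11-8*mz))
b=cv2.imread('pics/w5.png')[170:270,340:480]
cv2.imwrite('pics/c5.png',cv2.resize(b,None,fx=5,fy=5,interpolation=cv2.INTER_CUBIC))
E
```

```text
(0, 45.5, -16) [392.9 217.1]
(0, 59, -16) [415.51 217.08]
(0, 45.5, 16) [389.55 266.53]
(0, 45.5, -11) [392.37 225.13]
(-10, 45.5, -16) [397.24 222.42]
[[381.02 198.47]]
[[396.67 198.48]]
[[412.27 198.49]]
```

View pics/c5.png

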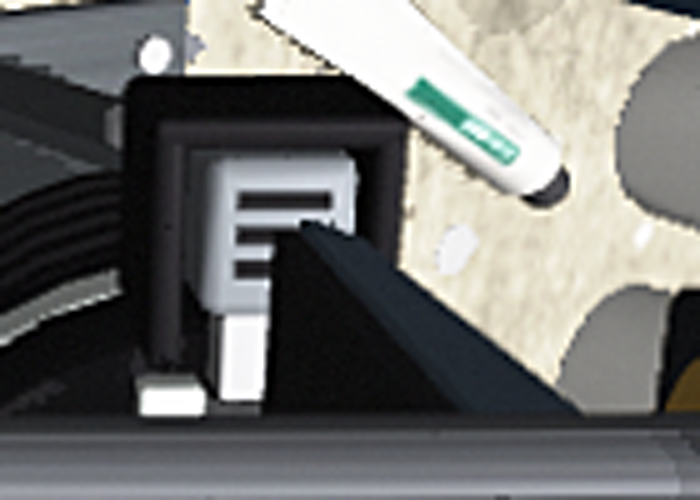

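```bash

python3 - <<'E'
from h import *
s=np.load('pics/w5.npz');W=Cam('wrist',dict(ee_pos=s['p'],ee_rot=s['r']));Rt=rot(s['r'])
for x in (30,35,40):
  for z in (-16,-12,-8): print(x,z,[W.proj(s['p']+Rt@np.array((x,y,z)))[0] for y in (45.5,49.5)])
E
```

```text
30 -16 [array([382.28, 204.12]), array([388.07, 204.12])]
30 -12 [array([381.97, 209.72]), array([387.73, 209.71])]
30 -8 [array([381.66, 215.26]), array([387.39, 215.26])]
35 -16 [array([380.79, 202.3 ]), array([386.45, 202.3 ])]
35 -12 [array([380.49, 207.78]), array([386.12, 207.78])]
35 -8 [array([380.2 , 213.21]), array([385.8 , 213.21])]
40 -16 [array([379.36, 200.56]), array([384.9 , 200.56])]
40 -12 [array([379.08, 205.92]), array([384.59, 205.92])]
40 -8 [array([378.8 , 211.24]), array([384.28, 211.24])]
```

```bash

python3 -m handwheel '{"gripper":[0,0,0,0,0],"offset":[[0,5,3],[5,10,4],[15,10,4],[22,10,4],[22,10,4]],"rot":[[0,0,0],[0,0,0],[0,0,0],[0,0,0],[0,0,0]]}'
python3 look.py w6
python3 - <<'E'
from h import *
b=cv2.imread('pics/w6.png')[170:270,340:480]
cv2.imwrite('pics/c6.png',cv2.resize(b,None,fx=5,fy=5,interpolation=cv2.INTER_CUBIC))
print((state()['ee_pos']-B)@mz)
E
```

```text
time_s: 6.12
ee_pos: [487.8, 191.6, 174.2]
ee_rot: [90.2, 60.2, 11.7]
force: [0.4, -0.2, -0.7]
gripper_width: 91.6
[487.79 191.63 174.16] [90.21 60.19 11.68] 6.1167
7.809256374975672
```

View pics/c6.png

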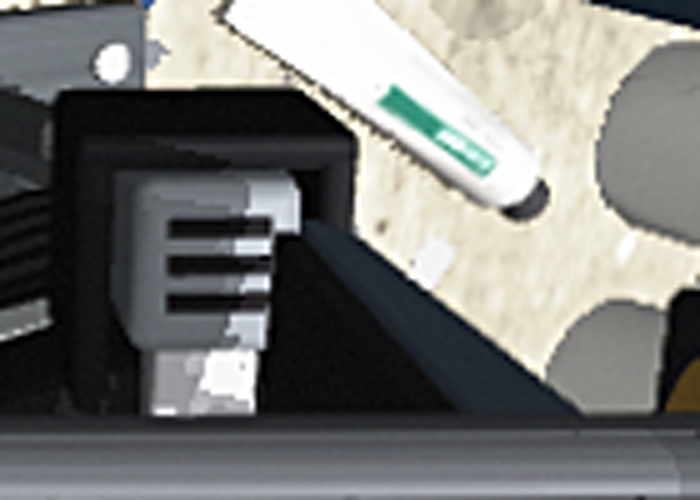

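```bash

python3 -m handwheel '{"gripper":[0,0,0,0],"offset":[[0,-3,0],[4,-5,0],[8,-5,0],[8,-5,0]],"rot":[[0,0,0],[0,0,0],[0,0,0],[0,0,0]]}'
python3 -m handwheel '{"gripper":[0,0],"offset":[[1.5,0,0],[3,0,0]],"rot":[[0,0,0],[0,0,0]]}'
python3 -m handwheel '{"gripper":[0,0],"offset":[[1,0,0],[2,0,0]],"rot":[[0,0,0],[0,0,0]]}'
python3 -c "
from h import *
print((state()['ee_pos']-B)@mz)"
```

```text
time_s: 6.5
ee_pos: [487.1, 191.5, 165.1]
ee_rot: [90.2, 60.1, 11.7]
force: [-0.2, 0.3, 1.0]
gripper_width: 91.2
time_s: 6.67
ee_pos: [489.1, 192.0, 163.4]
ee_rot: [90.3, 60.1, 11.7]
force: [-1.7, 0.3, 1.2]
gripper_width: 91.4
time_s: 6.83
ee_pos: [489.6, 192.0, 161.5]
ee_rot: [90.3, 60.1, 11.7]
force: [-8.3, -1.8, 8.1]
gripper_width: 91.1
-4.487905558192361
```

```bash

python3 -m handwheel '{"gripper":[0,0],"offset":[[0.5,0,0],[1,0,0]],"rot":[[0,0,0],[0,0,0]]}'
python3 -c "
from h import *
print((state()['ee_pos']-B)@mz)"
python3 look.py w7
python3 - <<'E'
from h import *
b=cv2.imread('pics/w7.png')[170:270,340:480]
cv2.imwrite('pics/c7.png',cv2.resize(b,None,fx=5,fy=5,interpolation=cv2.INTER_CUBIC))
E
```

```text
time_s: 7.0
ee_pos: [489.8, 192.0, 161.4]
ee_rot: [90.3, 60.1, 11.7]
force: [-14.0, -3.3, 13.6]
gripper_width: 91.4
-4.636733451171244
[489.81 191.96 161.39] [90.28 60.07 11.71] 7.0
```

View pics/c7.png

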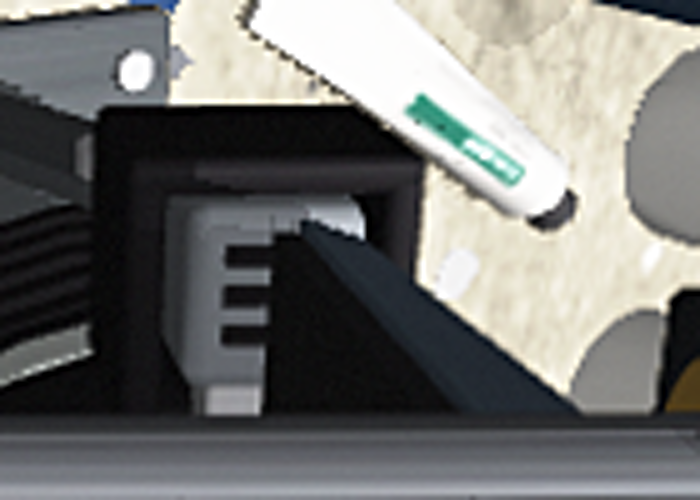

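```bash

python3 -m handwheel '{"gripper":[0,0,0,0,0],"offset":[[-10,0,0],[-30,0,-5],[-70,0,-5],[-110,10,0],[-150,20,10]],"rot":[[0,0,0],[0,0,0],[0,0,0],[0,0,0],[0,0,0]]}'
python3 - <<'E'
from h import *
print(state()['qpos'])
delta(M+2.5*mx+(107+55)*mz,RT)
E
```

```text
time_s: 7.47
ee_pos: [434.9, 171.2, 301.5]
ee_rot: [90.3, 60.1, 11.9]
force: [1.6, 0.8, 0.1]
gripper_width: 91.5
[ 24.58  -9.02 114.01  -8.74  46.06  17.44]
off [ 5.43 27.89 65.62] rot [ 0.04 -0.19  0.12]
```

```bash

python3 -m handwheel '{"gripper":[0,0,0,0],"offset":[[0,10,25],[0,20,50],[5,28,65],[5,28,65]],"rot":[[0,0,0],[0,0,0],[0,0,0],[0,0,0]]}'
python3 look.py w8
python3 - <<'E'
from h import *
s=np.load('pics/w8.npz');W=Cam('wrist',dict(ee_pos=s['p'],ee_rot=s['r']))
im=cv2.imread('pics/w8.png')
t=np.linspace(0,2*np.pi,60)
for r,h in [(28,107),(56,16)]:
    C=M+h*mz+r*(np.cos(t)[:,None]*mx+np.sin(t)[:,None]*my)
    cv2.polylines(im,[W.proj(C).round().astype(int)],True,(0,0,255),1)
cv2.imwrite('pics/o_w8.png',im)
E
```

```text
time_s: 7.8
ee_pos: [477.2, 110.5, 310.9]
ee_rot: [90.2, 59.9, 11.5]
force: [0.1, 0.1, 0.9]
gripper_width: 91.2
[477.24 110.47 310.87] [90.2  59.91 11.47] 7.8
```

View pics/o_w8.png

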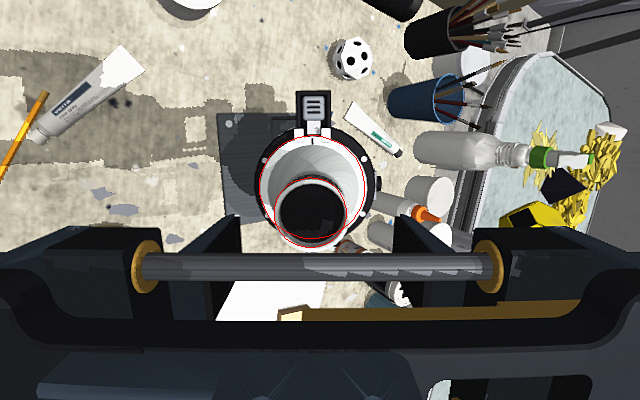

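```bash

python3 - <<'E'
from h import *
for n,o in (('o_w8','c8o'),('w8','c8')):
    b=cv2.imread(f'pics/{n}.png')[85:255,245:385]
    cv2.imwrite(f'pics/{o}.png',cv2.resize(b,None,fx=3.5,fy=3.5,interpolation=cv2.INTER_CUBIC))
E
```

```text
(no output)
```

View pics/c8o.png

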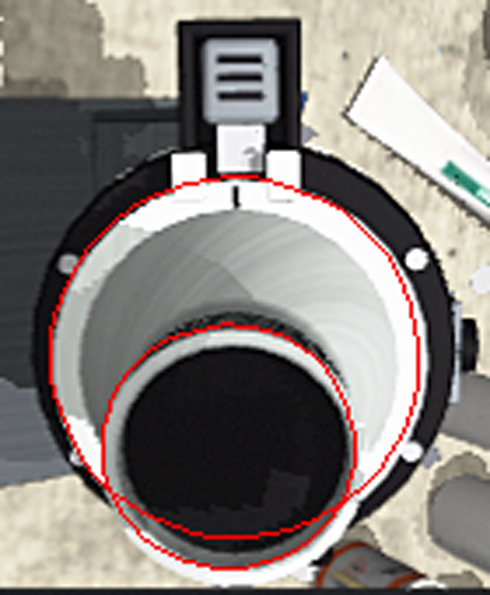

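View pics/c8.png

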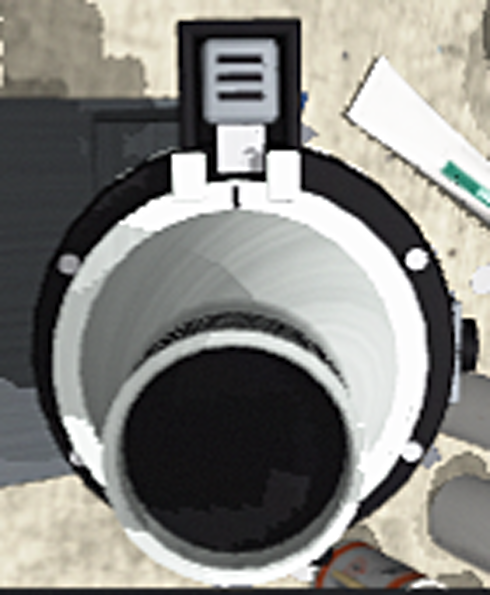

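```bash

python3 - <<'E'
from h import *
s=np.load('pics/w8.npz');W=Cam('wrist',dict(ee_pos=s['p'],ee_rot=s['r']))
q=lambda x,y:np.array([245+(x-1.25)/3.5,85+(y-1.25)/3.5])
t=np.linspace(0,2*np.pi,180)
def pred(m,r,h):
    C=m+h*mz+r*(np.cos(t)[:,None]*mx+np.sin(t)[:,None]*my);p=W.proj(C)
    return p[:,0].min(),p[:,0].max(),p[:,1].min(),p[:,1].max()
lo=q(103,328);hi=q(362,585);fl=q(51,179);fr=q(429,0);bt=q(239,82)
def f(d):
    m=M+d[0]*mx+d[1]*my+d[2]*mz
    a=pred(m,28,107);b=pred(m,56,16);c=W.proj(m+84*my+12*mz)[0]
    return [a[0]-lo[0],a[1]-hi[0],a[2]-lo[1],a[3]-hi[1],b[0]-fl[0],b[1]-fr[0],b[2]-fl[1],*(c-bt)]
r=least_squares(f,[0,0,0]);print(r.x,r.fun)
E
```

```text
[ 1.39 -0.43  7.22] [ 0.24  0.77  1.38 -0.73 -0.09 -0.68  0.1  -0.59 -1.05]
```

```bash

echo 'M=M+1.4*mx-0.4*my+6*mz
B=M+84*my+22*mz' >> h.py
python3 - <<'E'
from h import *
delta(M+72*mz,RT)
E
```

```text
off [82.77 -1.91 -0.79] rot [-0.24 -0.04  0.05]
```

```bash

python3 -m handwheel '{"gripper":[0,0,0,0,0],"offset":[[20,-1,-0.8],[40,-1.9,-0.8],[60,-1.9,-0.8],[75,-1.9,-0.8],[82,-1.9,-0.8]],"rot":[[0,0,0],[0,0,0],[0,0,0],[0,0,0],[0,0,0]]}'
python3 - <<'E'
from h import *
delta(M+72*mz,RT);print(state()['force'])
E
```

```text
time_s: 8.27
ee_pos: [512.7, 122.1, 234.9]
ee_rot: [90.3, 60.3, 11.8]
force: [0.6, -1.1, 0.2]
gripper_width: 90.9
off [-1.24  2.54  2.36] rot [-0.02 -0.16  0.32]
[ 0.6  -1.11  0.21]
```

```bash

python3 -m handwheel '{"gripper":[0,0],"offset":[[0,1,1],[0,1,1]],"rot":[[0,0,0],[0,0,0]]}'
python3 look.py w9
python3 - <<'E'
from h import *
delta(M+72*mz,RT)
E
```

```text
time_s: 8.43
ee_pos: [514.8, 121.0, 238.2]
ee_rot: [90.3, 60.1, 11.8]
force: [-0.4, -0.9, 0.0]
gripper_width: 91.2
[514.75 121.   238.18] [90.28 60.08 11.79] 8.4333
off [ 1.2  -1.08  0.75] rot [-0.05 -0.13  0.01]
```

View pics/w9.png

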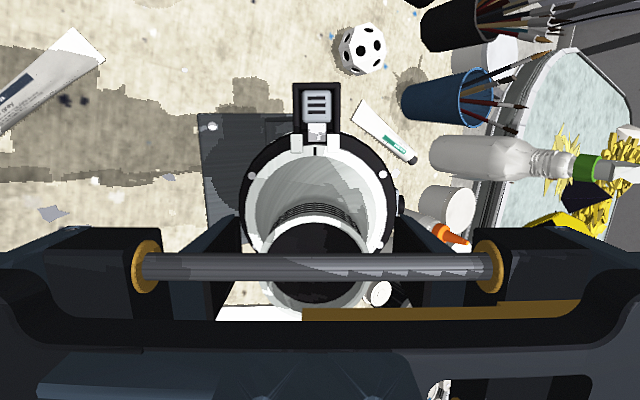

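```bash

python3 -m handwheel '{"gripper":[1,1,1,1,1],"offset":[[0,-0.5,0.4],[0,-0.5,0.4],[0,-0.5,0.4],[0,-0.5,0.4],[0,-0.5,0.4]],"rot":[[0,0,0],[0,0,0],[0,0,0],[0,0,0],[0,0,0]]}' 30
python3 -c "
from h import *
delta(M+72*mz,RT);s=state();print(rot(s['ee_rot']).T@s['force'],s['torque'])"
```

```text
time_s: 8.9
ee_pos: [514.5, 119.9, 238.1]
ee_rot: [90.3, 60.0, 11.7]
force: [-0.5, -1.0, -0.5]
gripper_width: 61.0
off [ 0.87 -0.14 -0.1 ] rot [-0.08 -0.11  0.05]
[ 0.08 -0.79  0.87] [0.   0.27 0.02]
```

```bash

python3 -m handwheel '{"gripper":[1,1,1,1],"offset":[[0,0,0],[0,0,0],[0,0,0],[0,0,0]],"rot":[[0,0,0],[0,0,0],[0,0,0],[0,0,0]]}'
python3 -c "
from h import *
s=state();print(rot(s['ee_rot']).T@s['force'],s['torque'])"
```

```text
time_s: 9.23
ee_pos: [514.3, 119.9, 237.8]
ee_rot: [90.3, 60.1, 11.7]
force: [-3.9, -0.4, 2.0]
gripper_width: 55.8
[-3.64 -2.35 -0.38] [-0.07  0.5  -0.11]
```

```bash

python3 -m handwheel '{"gripper":[1,1,1,1,1],"offset":[[0,0,0],[0,0,0],[0,0,0],[0,0,0],[0,0,0]],"rot":[[-4,0,0],[-8,0,0],[-12,0,0],[-16,0,0],[-20,0,0]]}'
python3 -c "
from h import *
s=state();print(rot(s['ee_rot']).T@s['force'],rot(s['ee_rot']).T@s['torque'])"
python3 look.py w10
```

```text
time_s: 9.65
ee_pos: [515.0, 119.9, 238.2]
ee_rot: [70.1, 60.0, 11.7]
force: [0.1, -1.6, 2.0]
gripper_width: 55.1
[-1.83  0.17  1.75] [ 0.09 -0.04 -0.19]
[514.95 119.94 238.18] [70.07 60.   11.71] 9.65
```

View pics/w10.png

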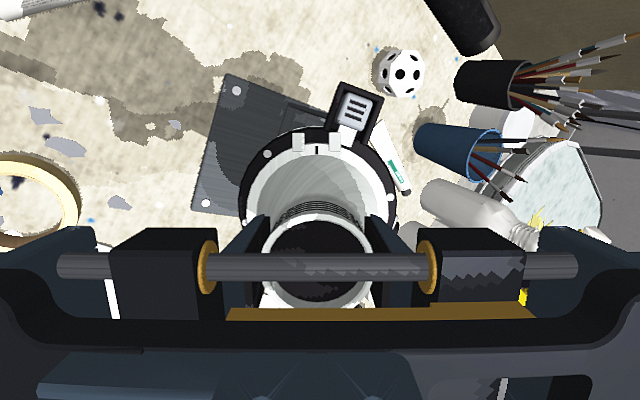

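```bash

python3 -m handwheel '{"gripper":[1,1,1,1,1],"offset":[[0,0,0],[0,0,0],[0,0,0],[0,0,0],[0,0,0]],"rot":[[-6,0,0],[-12,0,0],[-18,0,0],[-24,0,0],[-30,0,0]]}'
python3 -m handwheel '{"gripper":[1,1,1,1,1],"offset":[[0,0,0],[0,0,0],[0,0,0],[0,0,0],[0,0,0]],"rot":[[-6,0,0],[-12,0,0],[-18,0,0],[-24,0,0],[-29,0,0]]}'
python3 -m handwheel '{"gripper":[1,1],"offset":[[0,0,0],[0,0,0]],"rot":[[-1,0,0],[-1,0,0]]}'
python3 -c "
from h import *
s=state();print(rot(s['ee_rot']).T@s['force'],rot(s['ee_rot']).T@s['torque'],s['qpos']);delta(M+72*mz,RT)"
python3 look.py w11
```

```text
time_s: 10.12
ee_pos: [515.2, 120.1, 238.4]
ee_rot: [40.1, 60.0, 11.7]
force: [0.2, -0.4, 2.6]
gripper_width: 55.6
time_s: 10.53
ee_pos: [515.3, 120.2, 238.5]
ee_rot: [11.1, 59.9, 11.7]
force: [-0.2, -0.4, 1.8]
gripper_width: 55.5
time_s: 10.7
ee_pos: [515.0, 120.2, 238.3]
ee_rot: [10.4, 60.0, 11.7]
force: [-0.8, -0.0, 2.7]
gripper_width: 55.5
[-2.73  0.24  0.67] [0.18 0.02 0.28] [ 11.95  -0.4  116.04  -0.18  34.35 -79.25]
off [ 0.75 -0.16 -0.76] rot [79.79 -0.09 -0.09]
[515.03 120.15 238.29] [10.43 59.99 11.75] 10.7
```

View pics/w11.png

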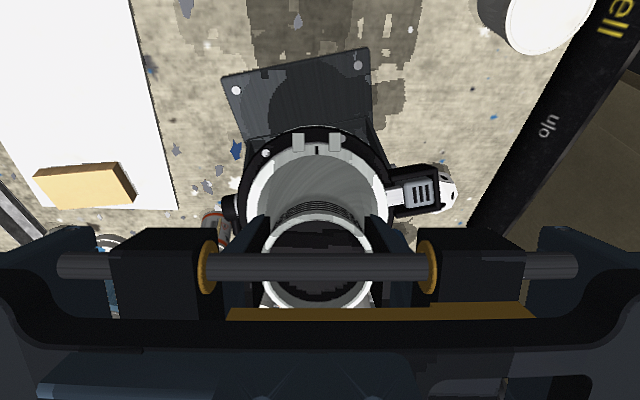

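```bash

python3 -m handwheel '{"gripper":[1,1,1],"offset":[[-3,0,0],[-6,0,0],[-10,0,0]],"rot":[[0,0,0],[0,0,0],[0,0,0]]}'
python3 -c "
from h import *
s=state();print(rot(s['ee_rot']).T@s['force'],rot(s['ee_rot']).T@s['torque'])"
python3 -m handwheel '{"gripper":[1,1,1,1,1],"offset":[[-5,0,0],[-10,0,0],[-20,0,0],[-35,0,0],[-55,0,0]],"rot":[[0,0,0],[0,0,0],[0,0,0],[0,0,0],[0,0,0]]}'
python3 -c "
from h import *
s=state();print(rot(s['ee_rot']).T@s['force'],rot(s['ee_rot']).T@s['torque'])"
python3 look.py w12
python3 -c "
from h import *
cv2.imwrite('pics/sd12.png',grab_frame('side')[:,:,::-1])"
```

```text
time_s: 11.0
ee_pos: [508.6, 118.7, 245.3]
ee_rot: [10.3, 60.3, 11.7]
force: [0.4, 0.6, -2.9]
gripper_width: 55.8
[ 2.77  0.28 -1.04] [0.03 0.52 0.02]
time_s: 11.42
ee_pos: [481.6, 113.1, 293.7]
ee_rot: [10.3, 60.2, 11.7]
force: [-0.3, -0.7, -2.3]
gripper_width: 55.5
[ 1.72 -0.89 -1.4 ] [ 0.05  0.51 -0.05]
[481.59 113.12 293.74] [10.27 60.24 11.72] 11.4167
```

View pics/w12.png

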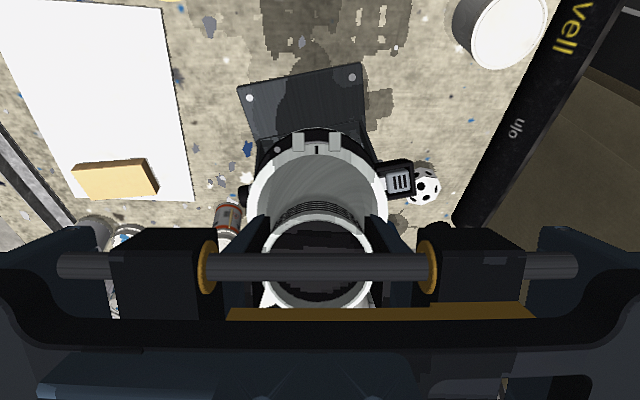

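View pics/sd12.png

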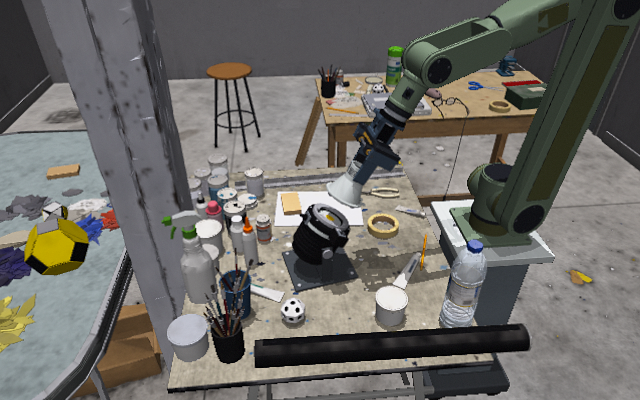

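```bash
python3 - <<'E'
from h import *
s=np.load('pics/w12.npz');W=Cam('wrist',dict(ee_pos=s['p'],ee_rot=s['r']))
for p in [(160,9),(193,201),(75,197),(0,90)]: print(p,W.atz(p,6))
for p in [(72,166),(146,158),(160,190)]: print('block',W.atz(p,25))
S=Cam('scene');D=Cam('side')
print('scene block top', [S.atz((230+x/3,240+y/3),25) for x,y in [(458,97),(507,75),(597,130),(548,160)]])
print(rot(state()['ee_rot']))
b=cv2.imread('pics/w12.png')[0:220,0:220]
cv2.imwrite('pics/c12.png',cv2.resize(b,None,fx=2.7,fy=2.7,interpolation=cv2.INTER_CUBIC))
E
```

```text
(160, 9) [417.36 -41.43   6.  ]
(193, 201) [715.11 -69.11   6.  ]
(75, 197) [ 698.78 -264.89    6.  ]
(0, 90) [ 508.2 -274.5    6. ]
block [ 619.58 -222.74   25.  ]
block [ 607.95 -109.75   25.  ]
block [ 671.14 -107.95   25.  ]
scene block top [array([ 617.37, -125.79,   25.  ]), array([ 676.45, -123.45,   25.  ]), array([ 687.04, -226.82,   25.  ]), array([ 624.03, -234.07,   25.  ])]
[[ 0.49 -0.05  0.87]
 [ 0.1   0.99 -0.  ]
 [-0.86  0.09  0.5 ]]
```

View pics/c12.png

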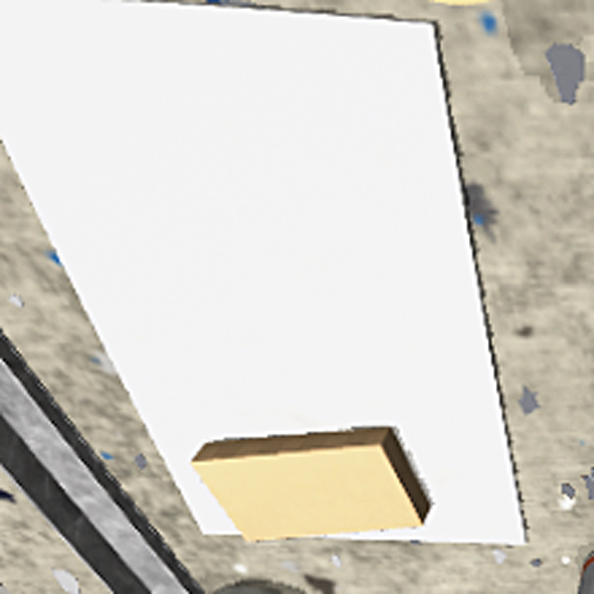

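```bash
cat >> h.py <<'E'
def RD(deg):
    a=np.radians(deg);y=np.array([-np.sin(a),np.cos(a),0]);x=np.array([0,0,-1.]);return np.c_[x,y,np.cross(x,y)]
E
python3 - <<'E'
from h import *
for d in (0,3,5): delta(np.array([495,-20,310.]),RD(d))
E
```

```text
off [ -18.26 -132.27   16.49] rot [ 1.42 29.75 -5.78]
off [ -18.26 -132.27   16.49] rot [-1.51 29.89 -5.  ]
off [ -18.26 -132.27   16.49] rot [-3.46 29.98 -4.48]
```

```bash

python3 -m handwheel '{"gripper":[1,1,1,1,1],"offset":[[-10,-20,0],[-18,-45,4],[-18,-75,8],[-18,-105,12],[-18,-132,16]],"rot":[[0,6,-1],[0,12,-2],[0,18,-3],[0,24,-4],[0,29.8,-5.3]]}'
python3 - <<'E'
from h import *
s=state();print(s['qpos'],s['gripper_width'])
delta(np.array([510,-150,120.]),RD(2))
E
```

```text
time_s: 11.93
ee_pos: [495.1, -21.9, 306.5]
ee_rot: [-176.3, 89.5, -174.9]
force: [0.5, 1.7, -2.1]
gripper_width: 55.4
[ -3.81   8.63  89.41  -0.07  82.43 -95.21] 55.38879849943527
off [ 186.46 -128.38   13.3 ] rot [-0.58 -0.47  0.03]
```

```bash

python3 -m handwheel '{"gripper":[1,1,1,1,1],"offset":[[5,-25,3],[20,-55,6],[40,-85,9],[65,-110,13],[95,-128,13]],"rot":[[0,0,0],[0,0,0],[0,0,0],[0,-0.4,0],[0,-0.4,0]]}'
python3 -m handwheel '{"gripper":[1,1,1,1,1],"offset":[[20,0,0],[40,0,0],[58,0,0],[70,0,0],[75,0,0]],"rot":[[0,0,0],[0,0,0],[0,0,0],[0,0,0],[0,0,0]]}'
python3 - <<'E'
from h import *
s=state();print(s['qpos'],s['gripper_width'])
delta(np.array([510,-150,90.]),RD(2))
cv2.imwrite('pics/sc13.png',grab_frame('scene')[:,:,::-1])
cv2.imwrite('pics/c13.png',cv2.resize(cv2.imread('pics/sc13.png')[130:330,260:460],None,fx=3.5,fy=3,interpolation=cv2.INTER_CUBIC))
E
```

```text
time_s: 12.35
ee_pos: [511.9, -150.2, 210.2]
ee_rot: [-18.3, 89.7, -16.9]
force: [0.2, -0.2, -2.3]
gripper_width: 55.8
time_s: 12.77
ee_pos: [509.1, -147.2, 133.1]
ee_rot: [147.6, 89.8, 149.0]
force: [0.1, -0.0, -2.6]
gripper_width: 55.5
[ -17.39   18.18  102.4     0.05   59.6  -108.88] 55.45124756587814
off [43.1  -2.91  0.91] rot [-0.54 -0.15 -0.09]
```

View pics/c13.png

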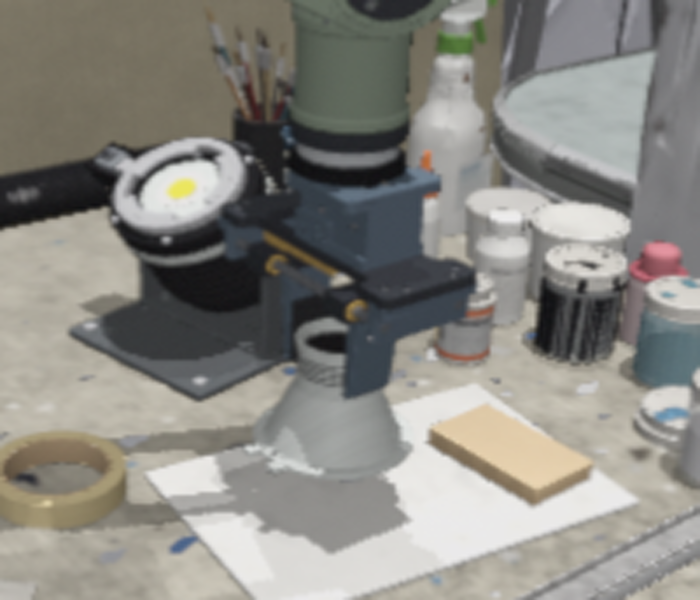

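```bash

python3 -m handwheel '{"gripper":[1,1,1,1,1],"offset":[[12,-1,0],[24,-2,0],[34,-2,0],[41,-2,0],[43,-2,0]],"rot":[[0,0,0],[0,0,0],[0,0,0],[0,0,0],[0,0,0]]}'
python3 -m handwheel '{"gripper":[1,1,1],"offset":[[2,0,0],[4,0,0],[6,0,0]],"rot":[[0,0,0],[0,0,0],[0,0,0]]}'
python3 -m handwheel '{"gripper":[1,1],"offset":[[1,0,0],[2,0,0]],"rot":[[0,0,0],[0,0,0]]}'
```

```text
time_s: 13.23
ee_pos: [509.8, -149.2, 91.8]
ee_rot: [115.7, 89.9, 117.2]
force: [-0.5, -1.0, -2.6]
gripper_width: 55.6
time_s: 13.48
ee_pos: [510.7, -149.4, 87.0]
ee_rot: [1.2, 89.9, 2.7]
force: [0.3, 0.2, -2.8]
gripper_width: 55.4
time_s: 13.65
ee_pos: [510.3, -149.4, 84.8]
ee_rot: [14.1, 89.9, 15.6]
force: [0.3, -0.5, -2.7]
gripper_width: 55.6
```

```bash

python3 -m handwheel '{"gripper":[1,1],"offset":[[1,0,0],[2,0,0]],"rot":[[0,0,0],[0,0,0]]}'
python3 -m handwheel '{"gripper":[1,1],"offset":[[1,0,0],[1,0,0]],"rot":[[0,0,0],[0,0,0]]}'
python3 -m handwheel '{"gripper":[1,1],"offset":[[1,0,0],[1,0,0]],"rot":[[0,0,0],[0,0,0]]}'
```

```text
time_s: 13.82
ee_pos: [510.3, -149.4, 82.7]
ee_rot: [16.6, 89.9, 18.1]
force: [-0.3, 0.6, -1.6]
gripper_width: 55.8
time_s: 13.98
ee_pos: [510.1, -149.3, 81.5]
ee_rot: [53.2, 90.0, 54.7]
force: [-0.1, 0.4, -2.0]
gripper_width: 55.8
time_s: 14.15
ee_pos: [510.1, -149.3, 80.5]
ee_rot: [50.0, 90.0, 51.5]
force: [-0.4, 0.1, -1.9]
gripper_width: 55.5
```

```bash

python3 -m handwheel '{"gripper":[1,1],"offset":[[1,0,0],[1,0,0]],"rot":[[0,0,0],[0,0,0]]}'
python3 -m handwheel '{"gripper":[1,1],"offset":[[1,0,0],[1,0,0]],"rot":[[0,0,0],[0,0,0]]}'
```

```text
time_s: 14.32
ee_pos: [510.3, -149.4, 79.7]
ee_rot: [22.2, 89.9, 23.7]
force: [-0.4, 0.1, -1.3]
gripper_width: 55.5
time_s: 14.48
ee_pos: [510.2, -149.4, 79.6]
ee_rot: [13.3, 89.9, 14.8]
force: [-2.2, 0.1, 5.7]
gripper_width: 55.6
```

```bash

python3 -m handwheel '{"gripper":[1,1],"offset":[[0.4,0,0],[0.4,0,0]],"rot":[[0,0,0],[0,0,0]]}' 8
python3 -m handwheel '{"gripper":[0.3,0.3,0.2,0.1,0],"offset":[[0,0,0],[0,0,0],[0,0,0],[0,0,0],[0,0,0]],"rot":[[0,0,0],[0,0,0],[0,0,0],[0,0,0],[0,0,0]]}'
python3 -m handwheel '{"gripper":[0,0,0,0],"offset":[[0,0,0],[0,0,0],[-2,0,0],[-5,0,0]],"rot":[[0,0,0],[0,0,0],[0,0,0],[0,0,0]]}'
python3 look.py w14
```

```text
time_s: 14.65
ee_pos: [510.1, -149.3, 79.5]
ee_rot: [16.6, 89.9, 18.1]
force: [-2.1, -0.1, 7.1]
gripper_width: 55.8
time_s: 15.07
ee_pos: [510.2, -149.3, 78.1]
ee_rot: [36.4, 90.0, 37.9]
force: [0.4, 0.3, 0.1]
gripper_width: 80.8
time_s: 15.4
ee_pos: [510.0, -149.2, 83.1]
ee_rot: [90.7, 90.0, 92.2]
force: [-0.1, 0.5, -0.5]
gripper_width: 91.1
[ 509.96 -149.25   83.11] [90.67 89.96 92.15] 15.4
```

View pics/w14.png

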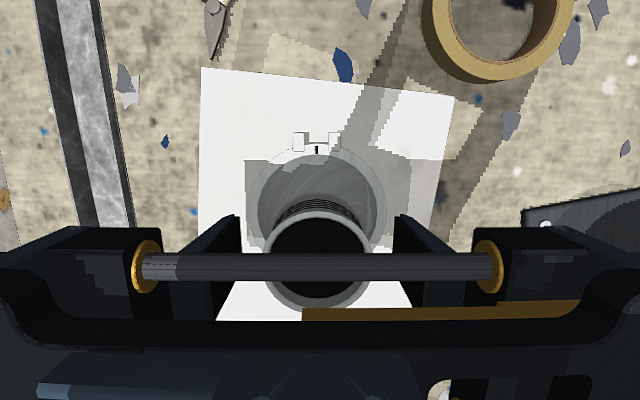

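Snoot stands on the board (nozzle centre about (318,260)), clear of the open fingers. I'll rise straight up and check from all the cameras.

```bash

python3 -m handwheel '{"gripper":[0,0,0,0,0],"offset":[[-15,0,0],[-40,0,0],[-75,0,0],[-110,0,0],[-150,0,0]],"rot":[[0,0,0],[0,0,0],[0,0,0],[0,0,0],[0,0,0]]}'
python3 -m handwheel '{"gripper":[0,0,0,0],"offset":[[-40,0,0],[-70,0,0],[-70,0,0],[-70,0,0]],"rot":[[0,0,0],[0,0,0],[0,0,0],[0,0,0]]}'
python3 look.py w15
python3 - <<'E'
from h import *
for n in('scene','side'):cv2.imwrite(f'pics/{n}15.png',grab_frame(n)[:,:,::-1])
cv2.imwrite('pics/c15.png',cv2.resize(cv2.imread('pics/scene15.png')[130:330,260:460],None,fx=3,fy=3,interpolation=cv2.INTER_CUBIC))
E
```

```text
time_s: 15.87
ee_pos: [509.2, -149.1, 234.2]
ee_rot: [136.6, 89.9, 138.0]
force: [0.4, 0.6, 0.2]
gripper_width: 91.0
time_s: 16.2
ee_pos: [510.7, -149.7, 305.4]
ee_rot: [-11.7, 89.7, -10.2]
force: [-0.3, 0.1, -0.6]
gripper_width: 91.4
[ 510.72 -149.65  305.36] [-11.65  89.69 -10.17] 16.2
```

View pics/w15.png

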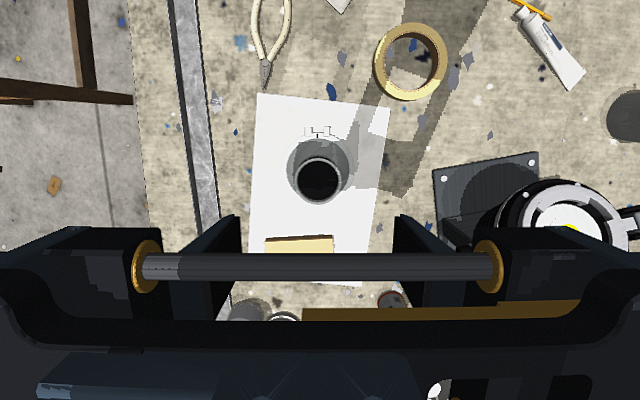

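View pics/c15.png

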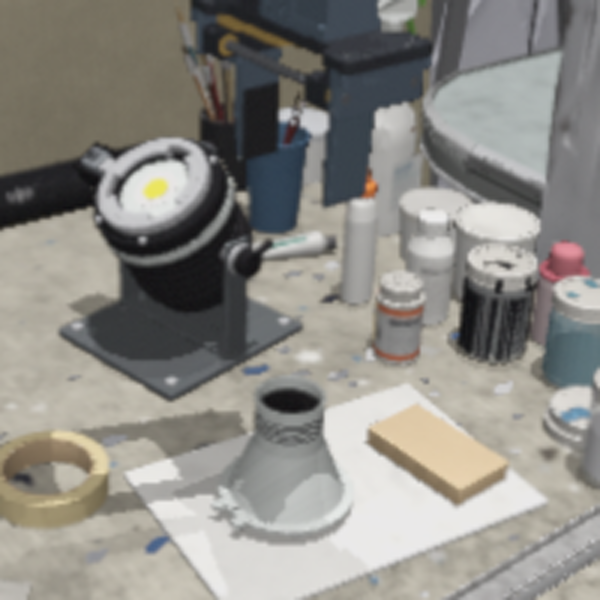

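View pics/side15.png

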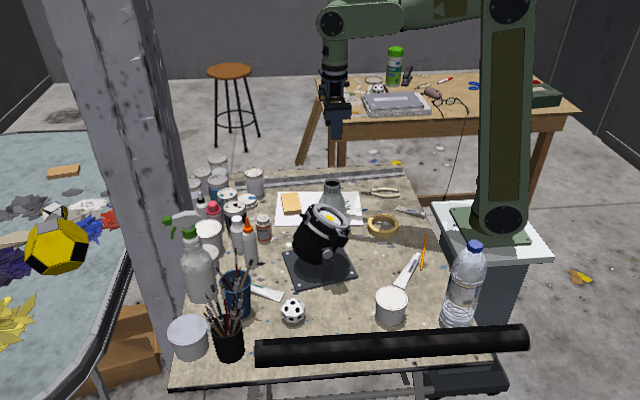

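Snoot stands upright on the board, well inside its edges and clear of the block; the bystanders look unmoved and the gripper is clear.

```bash
python3 -c "
from workcell import *
print(job_done())"
```

```text
the job is handed in; nothing more can be done
None
```

The snoot is off the lamp and standing upright, wide end down, on the white board. I handed the job in at about 16 s.

- **Button:** I pushed it in twice, first with the shut fingers and then with one open fingertip. Both pushes stopped at the same depth, at up to 53 N and 20 N. That was about 5 mm past where I first thought the button's top was. The wrist pictures later showed the lamp sits about 6 mm farther out than my first estimate, so the stop fits the full 10 mm of travel. I could not read the travel directly: picture estimates gave about 7 mm, and the force readings gave 6 to 9 mm.
- **Twist and lift:** I turned the snoot 80° counter-clockwise, and it followed the gripper with almost no torque. It then came straight out along the lamp's axis with no resistance.
- **Setting down:** I lowered it in 1 mm steps until it touched with about 8 N, then opened the fingers and rose clear. Its centre is near x = 510, y = −150 mm. That leaves about 50 mm from the foot to the nearest board edge and about 45 mm from the flange to the block.
- **Last checks:** The final pictures from all three cameras show it upright on the board. The bystanders that can be seen look unmoved, and nothing is touching the gripper.
- **Force limit:** The 53 N push was on the fingertips. It is above the 40 N limit for the arm and gripper body, but below the 120 N wrist limit. In that push the finger edges may also have touched the button's housing.

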